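# Unlock the folding stay and shut the antenna tuner's lid

### The job

The tuner case's lid is propped open by its locked folding stay. Lift the stay's red release handle until the knee is past dead centre and unlocked, then lower the lid under control by its yellow bar, without letting it drop, and press it down gently over its catch until it snaps fully shut. Do not crush the rubber buffer under the lid or force the locked stay, and leave the other things on the shelf where they are.

Things in the scene. Friction and masses are not known exactly. Their poses are not given: they have to be found in the camera images.
- case: grey sheet-metal antenna tuner case, open top, 190 (x) x 240 (y) x 100 mm tall, walls 5 mm, fixed to the desk; origin: centre of its underside; at yaw 0 its front (-x) faces the robot, the hinges lie along the top of its back (+x) wall, the folding stay outside its left (+y) wall. Inside the middle of its front wall sits a catch block, screwed higher or lower (16 mm) from case to case
- lid_hinge (a point): middle of the lid's hinge axis, which runs along the case's y, 95 mm behind the case's centre, 100 mm above the desk. The stiff hinges (0.32 N m of friction) hold the lid (0.36 to 0.56 kg, 194 x 246 x 8 mm, front edge with a 18 mm skirt) only while it stands steep; from mid-way a heavy lid drops by itself
- lid (a joint): lid angle in rad: 0 propped open (63 degrees above level), grows as it closes; level is 1.10. Where it ends depends on the catch block's setting: the catch's roller is met between 0.96 and 1.06; pushed straight above, it takes 8 to 18 N there, then ever less over 6 mm to nothing; it snaps and draws the lid onto the buffer, at rest 1.01 to 1.11
- buffer (a joint): how far the rubber buffer on the catch block is pressed down, in m: 0 while the lid has not come down on it (read with noise of the usual size), 0.0001 to 0.001 with the lid shut and held by the catch. Stiffness 15 N per mm; it splits beyond 0.0015, that is with the shut lid pressed by more than about 20 N
- lid_handle_mid (a point): middle of the yellow pull bar on the lid's front edge: bar 12 mm thick and 120 mm long, along the case's y, 228 mm from the hinge axis and 4 mm above the lid's underside plane through the axis; there is a free gap of 32 mm between bar and lid edge, and a steel arm at each end
- lid_press (a point): point on the lid's outer (blue) face straight above the catch, 172 mm from the hinge axis; the face is 8 mm above the plane through the axis. When the lid is shut this point stands 106 to 123 mm above the desk, by the catch block's setting
- stay_pin (a point): lower pin of the folding stay on the case's left side; the lower link turns about it, axis along the case's y. At the case's frame (-40, 130, 50) mm
- stay_grip (a point): grip point on the red release handle, a round sleeve 14 mm thick and 55 mm long that sticks out to the left from the stay's knee along the case's y; the point is 55 mm out from the stay, 20 mm short of the free end. It circles the lower pin at 80 mm; to unlock it is lifted up and towards the case's front, 14 mm along the circle to dead centre
- knee (a joint): bend of the stay's knee in rad: 0 locked on its stop, 0.35 dead centre (links in line), growing as the stay folds, 2.58 with the lid shut. Links 80 mm between pins. While locked the lid cannot be lowered. Lifting over dead centre raises the lid 0.03 rad and takes 3 to 7 N; beyond it the stay folds easily. From 0.45 to 0.8 the lid stands by its hinge friction
- selector_knob (a point): black knob at the end of the antenna selector lever, which swings over brass studs on a dark wooden base 150 x 130 mm; knob 22 mm across, top 60 mm above the desk
- toroid: green ferrite toroid core, ring 62 mm outside, 36 mm hole, 15 mm thick, loose on the oak; origin at the centre of its underside
- tuning_knob: amber bakelite tuning knob, 48 mm across, 24 mm tall, loose; origin at the centre of its underside
- pliers: red-handled steel pliers lying flat, 160 mm long, 10 mm thick, loose; origin under the pivot, jaws along +x
- dummy_load: aluminium dummy-load can with cooling fins, 84 mm across, 125 mm tall, upright, loose; origin at the centre of its underside
- morse_key: twin-paddle morse key on a dark steel block, 85 x 70 mm, 45 mm tall, 0.9 kg, loose; origin at the centre of its underside

How it is judged:
By the outcome, as a careful person would: the job done as asked, in the order asked, and still so for the second after the job is handed in, with the robot touching nothing.
It also fails if it takes over 72 s, if anything falls off the work surface, if the arm or the gripper's body presses on something with over 40 N, if the wrist force passes 120 N, or if a joint passes its speed limit or range.

### The arm

A 6-joint arm with a two-finger parallel gripper is mounted at the origin on the work surface. World frame = base frame: x ahead of the robot, y to its left, z up, the work surface at z = 0. Lengths are in m, angles in rad, forces in N, time in s.
With the tool pointing down it reaches from about 0.35 to 0.975 m from the base axis. Payload 4.9 kg.
Tool frame: the origin (TCP) lies at the very end of the fingers, on their centre line; the grasp point (between the pads) lies 19 mm behind it; z points along the fingers, y is the line along which they close (so a half turn about z gives the same grasp; the last joint's range is limited). The gripper opens to 85 mm and grips with 20 to 120 N. Pads are 22 mm wide; open, the fingers measure 114 mm over their backs; the gripper's body (76 mm by 85 mm) begins 54 mm behind the grasp point. The pads swing forward as they close: fully open they stand 13 mm farther back than shut.
Start: joints at [1.077, 0.053, 1.613, -0, 1.476, -0.119], TCP at [0.229, 0.582, 0.231] pointing down, gripper open.
Joint ranges: [-3.01, 3.01], [-1.01, 2.22], [0.06, 2.58], [-1.02, 4.17], [0.09, 2.62], [-3.14, 3.14]. Speed limits (rad/s): [2.57, 2.57, 3.14, 3.14, 3.14, 3.14].

### API

Orientations are given as a rotation vector (axis times angle).
In Python, from station import ctrl gives the robot as it stands. The module is installed in compiled form; this text tells all that it offers.
- The arm moves only by the tool jog_arm, never from a script. Its argument "steps" is a list of rows, each an object with "delta_rot": the turn, a rotation vector about the tool's x, y, z in degrees, a list of three; "linear": the shift along the tool's x, y, z in m, a list of three; "grip": the finger opening in m, from 0 to 0.0854. In form: [{"delta_rot": [rx, ry, rz], "linear": [x, y, z], "grip": grip}, ...]. A call has 1 to 10 rows; each row shifts and turns the commanded pose from where the row before left it, along the tool's axes as they then stand; what a row does not reach is not made up. A row lasts 1/10 s, in which the tool goes at most 50 mm and 8.59 degrees, less where a joint would pass 70% of its speed; a pose out of reach is approached as far as the arm can. A call with a gripper value outside its range is refused whole. The fingers move at their own pace and stop on an object; "newtons" is the grip in N (left out, the last holds). Time passes only in rows, so rows that do not move let the fingers close. It gives the time, the measured TCP pose, the force, the opening and the grip force at its end, in the units of the state.
- ctrl.get_obs(): the state, without advancing time (a new reading comes with each control period).
- ctrl.get_image(name): name is "side" or "top" or "wrist"; returns (picture, depth): 384x512x3 uint8, red, green, blue; 384x512 float32, m along the optical axis (not along the pixel's ray), 0 where there is no reading.
- ctrl.camera_info(name): a dict with "camera_matrix" (3x3 intrinsics, pixels), "distortion" ([k1, k2, p1, p2, k3] as OpenCV has them; the pictures are not rectified), "R" (3x3) and "t" (3): a world point X has camera coordinates R X + t; the wrist camera has in their place "T_tool_cam" (4x4, takes a point from camera to tool coordinates, whose origin is the TCP and whose axes are the flange's). Camera axes: x right, y down, z forward; pixel columns grow to the right and rows downward; lengths in m; the calibration is good to about 2 mm. A picture is of the moment at which its call begins: read the wrist's pose just before it. camera_info takes no time and is no camera call.
- ctrl.finish_job(): hands the job in; it is judged then, once.
The state is a dict: "t": time; "q": joint angles; "dq": joint speeds; "effort": joint torques, N m; "tool_pos": TCP position; "tool_rot": TCP orientation; "contact_force": force on the tool from outside, world axes, zero at the start; "wrist_torque": the same for the moment, N m; "opening": finger opening in m; "grip_force": force on a finger pad.
Only numpy, scipy, OpenCV 4.12 (cv2) and the standard library are available. Lean on these libraries where they do the work, as an engineer would, in place of code of your own. Each camera call takes 0.05 s, during which the arm holds its last target. There are 200 camera calls.

## Working session

There is one attempt and no reset: what is moved stays moved. The work goes in short steps, Python scripts to look and compute and a tool call to move; the robot and the scene stay as the last step left them, time stands still between calls to the robot, and variables do not carry over. Pictures are saved under pics/ and viewed, at most 10 in all, crops included, and the job is handed in when it is done.

Besides the shell and the picture viewer there is one more tool, called after ">>>" as a command line: name --argument value ..., lists and objects as JSON in quotes. jog_arm: Moves the arm, as the interface text tells. Its arguments: {"type":"object","properties":{"steps":{"type":"array"},"newtons":{"type":"number"}},"required":["steps"]}

```bash
mkdir -p pics; cat > h.py <<'E'
import numpy as np,cv2
from station import ctrl
from scipy.spatial.transform import Rotation as Ro
def cam(n):
    o=ctrl.get_obs(); im,d=ctrl.get_image(n); c=ctrl.camera_info(n)
    K=np.array(c["camera_matrix"]);D=np.array(c["distortion"],float)
    if n=="wrist":
        T=np.array(c["T_tool_cam"]); Rw=Ro.from_rotvec(o["tool_rot"]).as_matrix()
        Rc=Rw@T[:3,:3]; tc=Rw@T[:3,3]+np.array(o["tool_pos"])
    else:
        R=np.array(c["R"]);Rc=R.T;tc=-R.T@np.array(c["t"])
    return im,d,K,D,Rc,tc
def pts(d,K,D,Rc,tc,mask):
    v,u=np.nonzero(mask&(d>0)); 
    p=cv2.undistortPoints(np.stack([u,v],1).astype(float)[:,None],K,D)[:,0]
    z=d[v,u]; return np.c_[p*z[:,None],z]@Rc.T+tc
E
python3 - <<'E'
from h import *
print(ctrl.get_obs())
a=[]
for n in("side","top"):
    im,d,K,D,Rc,tc=cam(n); np.savez(n+".npz",im=im,d=d,K=K,D=D,Rc=Rc,tc=tc); cv2.imwrite(f"pics/{n}.png",im[:,:,::-1]); print(n,tc.round(3))
E
```

```text
{'t': 0.0, 'q': array([ 1.07701776e+00,  5.33564029e-02,  1.61430046e+00,  1.35396992e-05,
        1.47599072e+00, -1.18997401e-01]), 'dq': array([ 9.77831488e-04,  4.28772815e-04, -4.10707731e-04,  2.01312846e-03,
       -4.91313922e-05, -2.35415068e-03]), 'effort': array([-9.59396784e-04, -3.93675506e+01, -3.70180464e+01, -2.05807919e-04,
        7.04025166e-03,  2.32496791e-05]), 'tool_pos': array([0.22849034, 0.58106717, 0.23005944]), 'tool_rot': array([-5.85149359e-01, -3.08597157e+00,  3.07053556e-03]), 'contact_force': array([ 0.8489858 , -0.68470376,  0.48727188]), 'wrist_torque': array([-0.01046838,  0.0080971 ,  0.00309616]), 'grip_force': 0.0, 'opening': 0.08515631700697714}
side [ 0.128 -0.705  1.132]
top [ 0.359 -0.037  1.39 ]
```

View pics/side.png

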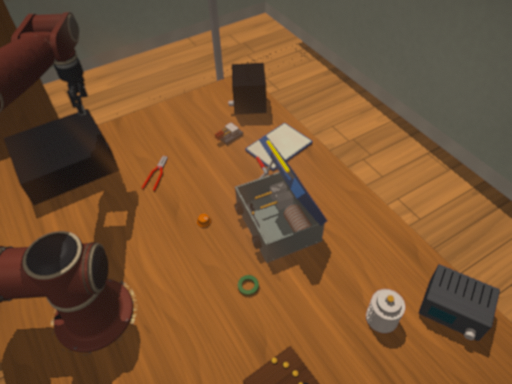

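View pics/top.png

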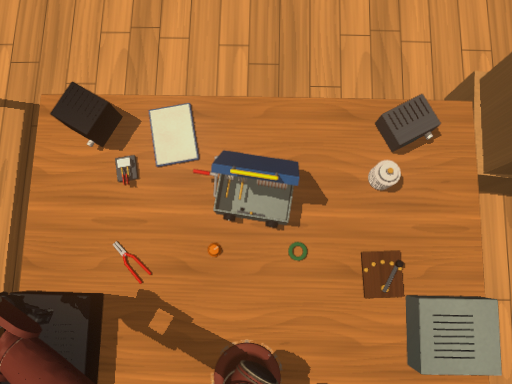

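The top view shows the case near (255,195), the yellow bar at (255,175), and the red handle at (200,172), left of the case. The knob, toroid and other items stand clear of it. Next I measure the bar, handle and rim.

```bash
python3 - <<'E'
from h import *
for n,boxes in (("top",{"yel":(225,165,285,185),"red":(188,165,214,180)}),("side",{"yel":(255,130,295,180),"red":(250,150,280,180)})):
    z=np.load(n+".npz"); im=z["im"];d=z["d"];hsv=cv2.cvtColor(im,cv2.COLOR_RGB2HSV);H,S,V=[hsv[...,i].astype(int) for i in range(3)]
    for k,(a,b,c,e) in boxes.items():
        box=np.zeros(d.shape,bool);box[b:e,a:c]=1
        m=box&((H>=22)&(H<35)&(S>170)&(V>110) if k=="yel" else ((H<5)|(H>172))&(S>170)&(V>90))
        v,u=np.nonzero(m);P=pts(d,z["K"],z["D"],z["Rc"],z["tc"],m)
        q=np.median(P,0);c0=P[np.linalg.norm(P-q,axis=1)<.1]
        w=np.linalg.svd(c0-c0.mean(0))[2][0];s=(c0-c0.mean(0))@w
        print(n,k,len(P),"px",u.min(),u.max(),v.min(),v.max(),"med",q.round(4),"dir",w.round(3),"ends",(c0.mean(0)+w*s.min()).round(4),(c0.mean(0)+w*s.max()).round(4))
    if n=="top":
        P=pts(d,z["K"],z["D"],z["Rc"],z["tc"],np.ones(d.shape,bool))
        h=P[(abs(P[:,2]-.098)<.008)&(P[:,0]>.4)&(P[:,0]<.85)&(abs(P[:,1]+.03)<.25)]
        print(len(h),cv2.minAreaRect(h[:,:2].astype(np.float32)))
        cv2.imwrite("pics/c.png",cv2.resize(im[140:240,180:310,::-1],None,fx=6,fy=6,interpolation=cv2.INTER_CUBIC))
E
```

```text
top yel 177 px 230 277 169 179 med [ 0.596  -0.0145  0.3105] dir [-0.14  -0.99   0.004] ends [0.6053 0.0501 0.3093] [ 0.5874 -0.0764  0.3098]
top red 49 px 194 209 170 174 med [0.6436 0.1585 0.1104] dir [-0.127 -0.991 -0.033] ends [0.6471 0.181  0.1113] [0.6409 0.1333 0.1097]
380 ((0.610183835029602, 0.026729732751846313), (0.32317566871643066, 0.19916008412837982), 82.04330444335938)
side yel 124 px 267 288 141 171 med [ 0.5927 -0.0203  0.3091] dir [-0.13  -0.991 -0.   ] ends [0.601  0.0456 0.3089] [ 0.5849 -0.0773  0.3089]
side red 23 px 257 263 158 166 med [0.6409 0.1532 0.1085] dir [-0.13  -0.991  0.016] ends [0.6438 0.1796 0.1086] [0.6383 0.1373 0.1092]
```

View pics/c.png

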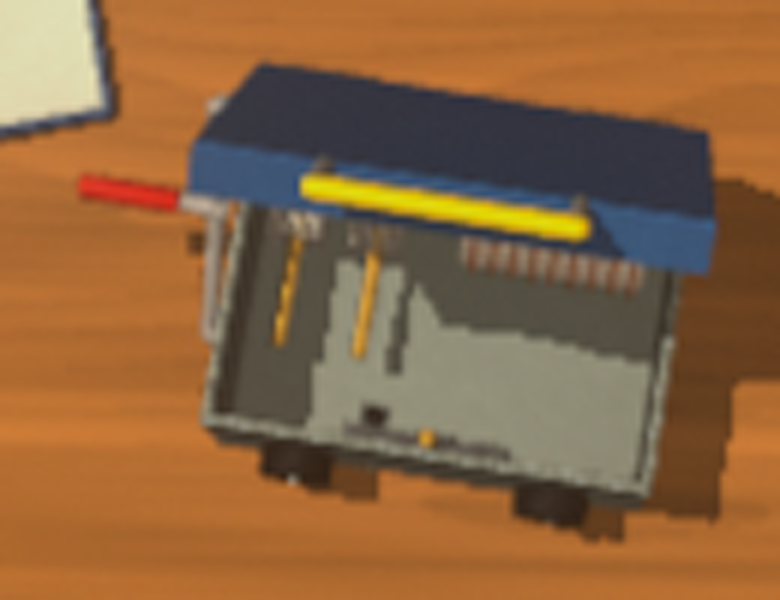

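```bash
cat >> h.py <<'E'
YAW=np.radians(-7.5); C=np.array([.601,-.015,0]); Rz=Ro.from_euler('z',YAW).as_matrix()
def W(x,y,z): return C+Rz@np.array([x,y,z])
def Rt(tilt,flip=1):  # tool down, closing along case x, body leaning to +y' by tilt deg
    t=np.radians(tilt); z=Rz@np.array([0,-np.sin(t),-np.cos(t)]); y=flip*Rz[:,0]; return np.c_[np.cross(y,z),y,z]
def go(p,R):
    o=ctrl.get_obs(); R0=Ro.from_rotvec(o["tool_rot"]).as_matrix()
    rv=np.degrees(Ro.from_matrix(R0.T@R).as_rotvec()); d=np.asarray(p)-o["tool_pos"]
    print("rot",rv.round(2),"lin(after rot, target tool axes)",(R.T@d).round(4),"lin now axes",(R0.T@d).round(4),"world",d.round(4))
def ob():
    o=ctrl.get_obs(); print("t",round(o["t"],2),"F",o["contact_force"].round(2),"open",round(o["opening"],4),"p",o["tool_pos"].round(4),"casexyz",(Rz.T@(o["tool_pos"]-C)).round(4))
E
python3 - <<'E'
from h import *
R=Rt(15); g=W(.0185,.187,.103); print(g)
go(g+.019*R[:,2]-.11*R[:,2],R)
E
```

```text
[0.64375013 0.16798545 0.103     ]
rot [  9.85 -12.67  75.58] lin(after rot, target tool axes) [-0.3104  0.4656  0.1238] lin now axes [-0.532  -0.2095  0.0396] world [ 0.4183 -0.3898 -0.0393]
```

>>> jog_arm --steps '[{"linear":[-0.046,-0.018,0],"delta_rot":[0,0,0],"grip":0.085},{"linear":[-0.046,-0.018,0],"delta_rot":[0,0,0],"grip":0.085},{"linear":[-0.046,-0.018,0],"delta_rot":[0,0,0],"grip":0.085},{"linear":[-0.046,-0.018,0],"delta_rot":[0,0,0],"grip":0.085},{"linear":[-0.046,-0.018,0],"delta_rot":[0,0,0],"grip":0.085},{"linear":[-0.046,-0.018,0],"delta_rot":[0,0,0],"grip":0.085},{"linear":[-0.046,-0.018,0],"delta_rot":[0,0,0],"grip":0.085},{"linear":[-0.046,-0.018,0],"delta_rot":[0,0,0],"grip":0.085},{"linear":[-0.03,-0.012,0],"delta_rot":[0,0,0],"grip":0.085},{"linear":[-0.03,-0.012,0],"delta_rot":[0,0,0],"grip":0.085}]'

```text
t: 1.1
tool_pos: [0.5665, 0.2668, 0.2306]
tool_rot: [-0.587, -3.085, 0.001]
contact_force: [-0.1, 1.1, 0.5]
opening: 0.0853
grip_force: 0.0
```

>>> jog_arm --steps '[{"linear":[0,0,0],"delta_rot":[0.985,-1.267,7.558],"grip":0.05},{"linear":[0,0,0],"delta_rot":[0.985,-1.267,7.558],"grip":0.05},{"linear":[0,0,0],"delta_rot":[0.985,-1.267,7.558],"grip":0.05},{"linear":[0,0,0],"delta_rot":[0.985,-1.267,7.558],"grip":0.05},{"linear":[0,0,0],"delta_rot":[0.985,-1.267,7.558],"grip":0.05},{"linear":[0,0,0],"delta_rot":[0.985,-1.267,7.558],"grip":0.05},{"linear":[0,0,0],"delta_rot":[0.985,-1.267,7.558],"grip":0.05},{"linear":[0,0,0],"delta_rot":[0.985,-1.267,7.558],"grip":0.05},{"linear":[0,0,0],"delta_rot":[0.985,-1.267,7.558],"grip":0.05},{"linear":[0,0,0],"delta_rot":[0.985,-1.267,7.558],"grip":0.05}]'

```text
t: 2.1
tool_pos: [0.5652, 0.2686, 0.2306]
tool_rot: [2.227, 1.942, -0.293]
contact_force: [-0.3, -0.1, -0.5]
opening: 0.0501
grip_force: 0.0
```

```bash
python3 - <<'E'
from h import *
ob()
R=Rt(15); g=W(.0185,.187,.103)
go(g+.019*R[:,2]-.07*R[:,2],R)
im,d,K,Dd,Rc,tc=cam("wrist"); cv2.imwrite("pics/w1.png",im[:,:,::-1])
m=lambda a:a
hsv=cv2.cvtColor(im,cv2.COLOR_RGB2HSV);H,S,V=[hsv[...,i].astype(int) for i in range(3)]
mk=((H<5)|(H>172))&(S>170)&(V>80)
P=pts(d,K,Dd,Rc,tc,mk);P=P[(P[:,2]>.06)&(P[:,2]<.15)]
c=(P-C)@Rz; print(len(P),np.percentile(c,[1,50,99],axis=0).round(4)); w=np.linalg.svd(c-c.mean(0),full_matrices=False)[2][0];print(w)
E
```

```text
t 2.1 F [-0.34 -0.07 -0.46] open 0.0501 p [0.5652 0.2686 0.2306] casexyz [-0.0725  0.2765  0.2306]
rot [-0.05 -0.01 -0.3 ] lin(after rot, target tool axes) [-0.0534  0.091   0.0954] lin now axes [-0.0529  0.0914  0.0953] world [ 0.0803 -0.0875 -0.0783]
423 [[0.0123 0.1524 0.1039]
 [0.017  0.182  0.1101]
 [0.024  0.2061 0.1121]]
[-0.01241511 -0.99926743 -0.03620034]
```

View pics/w1.png

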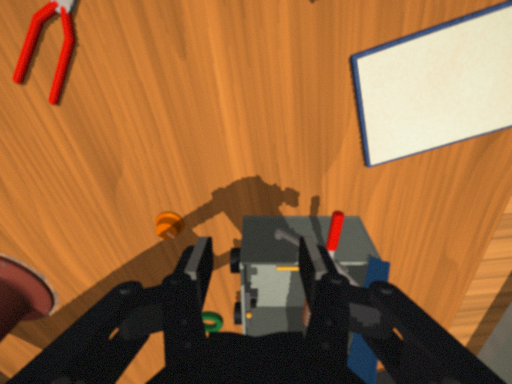

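The wrist view shows the red sleeve at about (335,230), reaching out from the grey case. The measured grip point agrees with my estimate.

>>> jog_arm --steps '[{"linear":[-0.018,0.03,0],"delta_rot":[0,0,0],"grip":0.05},{"linear":[-0.018,0.03,0],"delta_rot":[0,0,0],"grip":0.05},{"linear":[-0.017,0.031,0],"delta_rot":[0,0,-0.3],"grip":0.05},{"linear":[0,0,0.03],"delta_rot":[0,0,0],"grip":0.05},{"linear":[0,0,0.03],"delta_rot":[0,0,0],"grip":0.05},{"linear":[0,0,0.03],"delta_rot":[0,0,0],"grip":0.05},{"linear":[0,0,0],"delta_rot":[0,0,0],"grip":0.05}]'

```text
t: 2.85
tool_pos: [0.6427, 0.1812, 0.1517]
tool_rot: [2.219, 1.959, -0.305]
contact_force: [-1.2, -0.5, -0.4]
opening: 0.0499
grip_force: 0.0
```

```bash
python3 - <<'E'
from h import *
ob()
R=Rt(15); g=W(.0182,.187,.104)
go(g+.019*R[:,2],R)
im=ctrl.get_image("side")[0]; cv2.imwrite("pics/s2.png",cv2.resize(im[60:260,180:380,::-1],None,fx=3,fy=3,interpolation=cv2.INTER_CUBIC))
E
```

```text
t 2.85 F [-1.23 -0.48 -0.44] open 0.0499 p [0.6427 0.1812 0.1517] casexyz [0.0157 0.2    0.1517]
rot [-0.54  0.11  0.47] lin(after rot, target tool axes) [-0.0002  0.0025  0.0684] lin now axes [-0.0001  0.0031  0.0684] world [ 0.0001 -0.0181 -0.066 ]
```

View pics/s2.png

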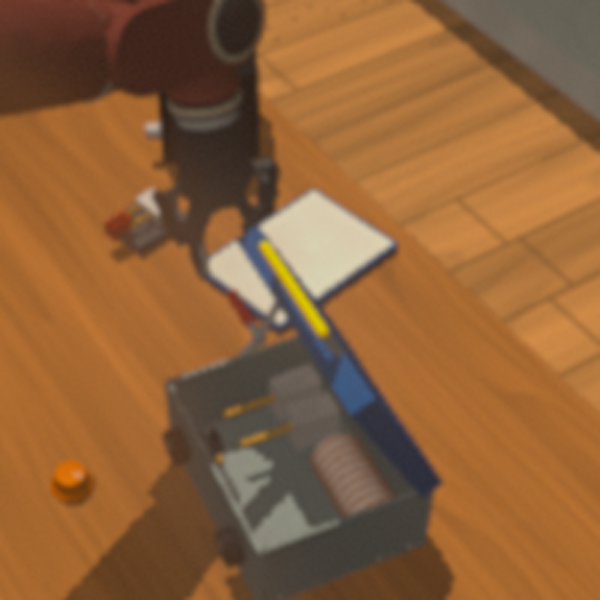

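The side view shows the gripper above the red handle (near (240,305) in the crop), clear of the lid's left edge. I descend and grip.

>>> jog_arm --steps '[{"linear":[0,0.003,0.025],"delta_rot":[0,0,0],"grip":0.05},{"linear":[0,0,0.025],"delta_rot":[0,0,0],"grip":0.05},{"linear":[0,0,0.018],"delta_rot":[0,0,0],"grip":0.05},{"linear":[0,0,0],"delta_rot":[0,0,0],"grip":0.05}]' --newtons 30

```text
t: 3.3
tool_pos: [0.6456, 0.1648, 0.0904]
tool_rot: [2.218, 1.956, -0.296]
contact_force: [-0.9, -0.0, -0.5]
opening: 0.0501
grip_force: 0.0
```

>>> jog_arm --steps '[{"linear":[0,0,0],"delta_rot":[0,0,0],"grip":0.025},{"linear":[0,0,0],"delta_rot":[0,0,0],"grip":0.018},{"linear":[0,0,0],"delta_rot":[0,0,0],"grip":0.01},{"linear":[0,0,0],"delta_rot":[0,0,0],"grip":0.01},{"linear":[0,0,0],"delta_rot":[0,0,0],"grip":0.01}]' --newtons 30

```text
t: 3.8
tool_pos: [0.646, 0.1662, 0.0946]
tool_rot: [2.219, 1.955, -0.293]
contact_force: [-8.2, 1.4, 6.1]
opening: 0.0127
grip_force: 29.5
```

```bash
python3 - <<'E'
from h import *
ob()
o=ctrl.get_obs();R=Ro.from_rotvec(o["tool_rot"]).as_matrix()
g=Rz.T@(o["tool_pos"]-.019*R[:,2]-C); print("grasp",g.round(4))
v=g[[0,2]]-[-.04,.05]; a0=np.arctan2(v[1],v[0]); print(np.linalg.norm(v),np.degrees(a0))
# start angle from geometry: upper pin unknown; arc 14mm to dead centre
prev=np.zeros(2)
for arc in(.007,.014,.020,.026):
    a=a0+arc/.08; r=np.linalg.norm(v)*np.array([np.cos(a),np.sin(a)])-v
    s=r-prev;prev=r; print(arc,r.round(4),(R.T@Rz@np.array([s[0],0,s[1]])).round(4))
E
```

```text
t 3.8 F [-8.2   1.42  6.15] open 0.0127 p [0.646  0.1662 0.0946] casexyz [0.0209 0.1855 0.0946]
grasp [0.021  0.1904 0.1129]
0.0876196343260218 45.89800661628781
0.007 [-0.0057  0.0051] [-0.0013 -0.0057 -0.0049]
0.014 [-0.0119  0.0097] [-0.0011 -0.0062 -0.0044]
0.02 [-0.0175  0.0131] [-0.0009 -0.0056 -0.0033]
0.026 [-0.0233  0.0162] [-0.0008 -0.0058 -0.0029]
```

>>> jog_arm --steps '[{"linear":[0,0,0],"delta_rot":[0,0,0],"grip":0.01},{"linear":[0,0,0],"delta_rot":[0,0,0],"grip":0.01},{"linear":[0,0,0],"delta_rot":[0,0,0],"grip":0.01}]' --newtons 30

```text
t: 4.1
tool_pos: [0.646, 0.1662, 0.0946]
tool_rot: [2.219, 1.955, -0.293]
contact_force: [-8.0, 1.2, 5.9]
opening: 0.0127
grip_force: 29.5
```

```bash
python3 - <<'E'
from h import *
ob()
im=ctrl.get_image("wrist")[0]; cv2.imwrite("pics/w2.png",im[:,:,::-1])
E
```

```text
t 4.1 F [-8.03  1.24  5.86] open 0.0127 p [0.646  0.1662 0.0946] casexyz [0.0209 0.1855 0.0946]
```

View pics/w2.png

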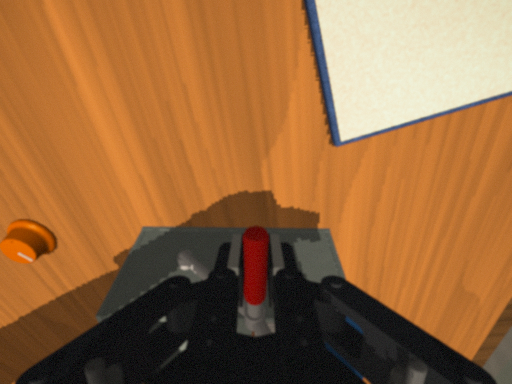

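The wrist view shows the sleeve centred between the pads (col 256, rows 230–300). I now lift along the arc in small rows.

>>> jog_arm --steps '[{"linear":[-0.0006,-0.0028,-0.0026],"delta_rot":[0,0,0],"grip":0.01},{"linear":[-0.0006,-0.0028,-0.0026],"delta_rot":[0,0,0],"grip":0.01},{"linear":[0,0,0],"delta_rot":[0,0,0],"grip":0.01}]'

```text
t: 4.45
tool_pos: [0.6422, 0.1667, 0.0987]
tool_rot: [2.217, 1.954, -0.286]
contact_force: [3.2, 2.9, -2.0]
opening: 0.0127
grip_force: 29.8
```

>>> jog_arm --steps '[{"linear":[-0.0006,-0.0028,-0.0026],"delta_rot":[0,0,0],"grip":0.01},{"linear":[-0.0006,-0.0028,-0.0026],"delta_rot":[0,0,0],"grip":0.01},{"linear":[0,0,0],"delta_rot":[0,0,0],"grip":0.01}]'

```text
t: 4.75
tool_pos: [0.6366, 0.1674, 0.1042]
tool_rot: [2.217, 1.954, -0.287]
contact_force: [2.7, 1.8, -1.0]
opening: 0.0126
grip_force: 29.9
```

>>> jog_arm --steps '[{"linear":[-0.0005,-0.003,-0.0019],"delta_rot":[0,0,0],"grip":0.01},{"linear":[-0.0005,-0.003,-0.0019],"delta_rot":[0,0,0],"grip":0.01},{"linear":[0,0,0],"delta_rot":[0,0,0],"grip":0.01}]'

```text
t: 5.05
tool_pos: [0.6313, 0.1682, 0.1087]
tool_rot: [2.216, 1.954, -0.285]
contact_force: [4.5, 2.2, 1.8]
opening: 0.0126
grip_force: 29.9
```

>>> jog_arm --steps '[{"linear":[-0.0004,-0.003,-0.0016],"delta_rot":[0,0,0],"grip":0.01},{"linear":[-0.0004,-0.0025,-0.0014],"delta_rot":[0,0,0],"grip":0.01},{"linear":[0,0,0],"delta_rot":[0,0,0],"grip":0.01}]'

```text
t: 5.35
tool_pos: [0.6264, 0.1689, 0.1122]
tool_rot: [2.216, 1.953, -0.284]
contact_force: [5.0, 2.3, 2.3]
opening: 0.0124
grip_force: 29.6
```

```bash
cat >> h.py <<'E'
def knee():
    # hinge (95,100), pins; upper pin on lid fixed by geometry: closed pin distance 70.4, open 157.6 (63 deg)
    pass
E
python3 - <<'E'
from h import *
from scipy.optimize import fsolve
ob()
L=np.array([-.04,.05]);Hh=np.array([.095,.1])
def U(p,a):  # lid angle a above level
    u=np.array([-np.cos(a),np.sin(a)]);n=np.array([np.sin(a),np.cos(a)]); return Hh+p[0]*u+p[1]*n
f=lambda p:[np.linalg.norm(U(p,np.radians(63))-L)-.16*np.cos(.175),np.linalg.norm(U(p,0)-L)-.16*np.cos(1.115)]
for g in([.1,-.02],[.15,0],[.1,.05],[.08,0]):
    p=fsolve(f,g); print(p.round(4),np.round(f(p),5))
    for a,k in((63,0),(63+1.7,.35),(63,.7)):
        d=U(p,np.radians(a))-L; b=np.arctan2(d[1],d[0]); 
        s=(-1 if k<.35 else 1)*np.arccos(min(1,np.linalg.norm(d)/.16)); th=b+s; print(k,"lower link deg",np.degrees(th).round(2),(L+.08*np.array([np.cos(th),np.sin(th)])).round(4))
E
```

```text
t 5.35 F [4.98 2.29 2.32] open 0.0124 p [0.6264 0.1689 0.1122] casexyz [0.0012 0.1856 0.1122]
[ 0.0846 -0.0008] [ 0. -0.]
0 lower link deg 42.49 [0.019 0.104]
0.35 lower link deg 54.85 [0.0061 0.1154]
0.7 lower link deg 62.54 [-0.0031  0.121 ]
[ 0.0846 -0.0008] [-0.  0.]
0 lower link deg 42.49 [0.019 0.104]
0.35 lower link deg 54.85 [0.0061 0.1154]
0.7 lower link deg 62.54 [-0.0031  0.121 ]
[ 0.0846 -0.0008] [ 0. -0.]
0 lower link deg 42.49 [0.019 0.104]
0.35 lower link deg 54.85 [0.0061 0.1154]
0.7 lower link deg 62.54 [-0.0031  0.121 ]
[ 0.0846 -0.0008] [-0. -0.]
0 lower link deg 42.49 [0.019 0.104]
0.35 lower link deg 54.85 [0.0061 0.1154]
0.7 lower link deg 62.54 [-0.0031  0.121 ]
```

The handle has travelled about 26 mm of arc, which puts the knee near 0.63, past dead centre. I release and back off.

>>> jog_arm --steps '[{"linear":[0,0,0],"delta_rot":[0,0,0],"grip":0.02},{"linear":[0,0,0],"delta_rot":[0,0,0],"grip":0.03},{"linear":[0,0,0],"delta_rot":[0,0,0],"grip":0.04},{"linear":[0,0,0],"delta_rot":[0,0,0],"grip":0.04},{"linear":[0,0,-0.02],"delta_rot":[0,0,0],"grip":0.04},{"linear":[0,0,-0.04],"delta_rot":[0,0,0],"grip":0.04},{"linear":[0,0,-0.05],"delta_rot":[0,0,0],"grip":0.04},{"linear":[0,0,-0.05],"delta_rot":[0,0,0],"grip":0.04},{"linear":[0,0,-0.05],"delta_rot":[0,0,0],"grip":0.04},{"linear":[0,0,-0.05],"delta_rot":[0,0,0],"grip":0.04}]'

```text
t: 6.35
tool_pos: [0.6325, 0.235, 0.363]
tool_rot: [2.218, 1.955, -0.292]
contact_force: [0.8, -0.0, 0.4]
opening: 0.0398
grip_force: 0.0
```

```bash
python3 - <<'E'
from h import *
ob()
for n in("side","top"):
    im,d,K,Dd,Rc,tc=cam(n)
    hsv=cv2.cvtColor(im,cv2.COLOR_RGB2HSV);H,S,V=[hsv[...,i].astype(int) for i in range(3)]
    for k,mk in(("yel",(H>=22)&(H<35)&(S>170)&(V>110)),("red",((H<5)|(H>172))&(S>170)&(V>80))):
        P=pts(d,K,Dd,Rc,tc,mk);c=(P-C)@Rz; z0=.2 if k=="yel" else .08
        c=c[(c[:,2]>z0)&(abs(c[:,0])<.1)&(abs(c[:,1])<.22)]
        if len(c):print(n,k,len(c),np.percentile(c,[2,50,98],axis=0).round(4).tolist())
g=W(-.005,0,.305)
R=Rt(0); go(g+.019*R[:,2]-.1*R[:,2],R)
cv2.imwrite("pics/t3.png",cv2.resize(im[130:240,150:320,::-1],None,fx=4,fy=4))
E
```

```text
t 6.35 F [ 0.83 -0.02  0.39] open 0.0398 p [0.6325 0.235  0.363 ] casexyz [-0.0015  0.252   0.363 ]
side yel 126 [[-0.0098, -0.0607, 0.3052], [-0.0061, -0.0061, 0.3103], [-0.0004, 0.0636, 0.3134]]
side red 17 [[-0.006, 0.1702, 0.1212], [-0.002, 0.1844, 0.125], [0.0022, 0.2029, 0.1298]]
top yel 177 [[-0.0075, -0.0607, 0.3006], [-0.0029, 0.0002, 0.3112], [0.005, 0.0618, 0.3158]]
top red 44 [[-0.0041, 0.1548, 0.122], [0.0004, 0.1799, 0.1267], [0.0057, 0.2007, 0.1303]]
rot [ 0.77 14.53  0.27] lin(after rot, target tool axes) [-0.2539 -0.0057 -0.0144] lin now axes [-0.2494 -0.0071  0.0497] world [-0.0388 -0.251   0.0144]
```

The knee has stayed past centre and the bar sits at about (-4, 0, 306) mm in the case frame. Next I go above the bar.

>>> jog_arm --steps '[{"linear":[0,0,-0.015],"delta_rot":[0.4,7.26,0.1],"grip":0.032},{"linear":[0,0,0],"delta_rot":[0.4,7.26,0.1],"grip":0.032},{"linear":[-0.042,-0.001,0],"delta_rot":[0,0,0],"grip":0.032},{"linear":[-0.042,-0.001,0],"delta_rot":[0,0,0],"grip":0.032},{"linear":[-0.042,-0.001,0],"delta_rot":[0,0,0],"grip":0.032},{"linear":[-0.042,-0.001,0],"delta_rot":[0,0,0],"grip":0.032},{"linear":[-0.042,-0.001,0],"delta_rot":[0,0,0],"grip":0.032},{"linear":[-0.042,-0.001,0],"delta_rot":[0,0,0],"grip":0.032},{"linear":[0,0,0],"delta_rot":[0,0,0],"grip":0.032},{"linear":[0,0,0],"delta_rot":[0,0,0],"grip":0.032}]'

```text
t: 7.45
tool_pos: [0.5942, -0.0111, 0.3769]
tool_rot: [-2.359, -2.064, 0.023]
contact_force: [0.0, 0.3, 0.3]
opening: 0.0319
grip_force: 0.0
```

```bash
python3 - <<'E'
from h import *
ob()
R=Rt(0); g=W(-.0045,0,.306); go(g+.017*R[:,2],R)
im,d,K,Dd,Rc,tc=cam("wrist"); cv2.imwrite("pics/w4.png",im[:,:,::-1])
hsv=cv2.cvtColor(im,cv2.COLOR_RGB2HSV);H,S,V=[hsv[...,i].astype(int) for i in range(3)]
mk=(H>=22)&(H<35)&(S>150)&(V>100)
P=pts(d,K,Dd,Rc,tc,mk);c=(P-C)@Rz;c=c[c[:,2]>.25]; print(len(c),np.percentile(c,[2,50,98],axis=0).round(4).tolist())
E
```

```text
t 7.45 F [0.02 0.32 0.25] open 0.0319 p [ 0.5942 -0.0111  0.3769] casexyz [-0.0072  0.003   0.3769]
rot [-0.87  0.35 -0.12] lin(after rot, target tool axes) [-0.003   0.0027  0.0879] lin now axes [-0.0024  0.0041  0.0879] world [ 0.0023 -0.0033 -0.0879]
1886 [[-0.0095, -0.058, 0.3084], [-0.0044, 0.0112, 0.3115], [0.0008, 0.0636, 0.3132]]
```

View pics/w4.png

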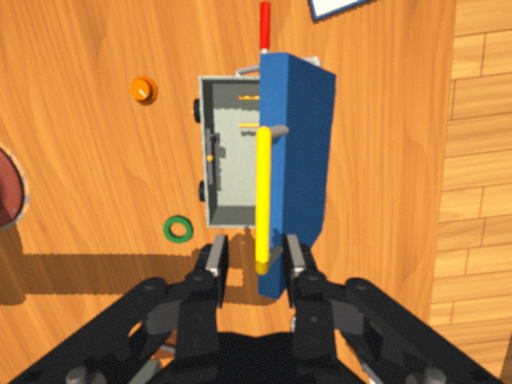

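The wrist view shows the yellow bar lengthwise at col 264, rows 130–270, between the finger lines. I lower onto it and grip.

>>> jog_arm --steps '[{"linear":[-0.002,0.0035,0.0],"delta_rot":[-0.8,0.3,0],"grip":0.032},{"linear":[0,0,0.03],"delta_rot":[0,0,0],"grip":0.032},{"linear":[0,0,0.03],"delta_rot":[0,0,0],"grip":0.032},{"linear":[0,0,0.02],"delta_rot":[0,0,0],"grip":0.032},{"linear":[0,0,0.006],"delta_rot":[0,0,0],"grip":0.032},{"linear":[0,0,0],"delta_rot":[0,0,0],"grip":0.032}]'

```text
t: 8.1
tool_pos: [0.5975, -0.0121, 0.2904]
tool_rot: [-2.36, -2.072, 0.003]
contact_force: [0.1, 0.1, -0.2]
opening: 0.0319
grip_force: 0.0
```

>>> jog_arm --steps '[{"linear":[0,0,0],"delta_rot":[0,0,0],"grip":0.018},{"linear":[0,0,0],"delta_rot":[0,0,0],"grip":0.008},{"linear":[0,0,0],"delta_rot":[0,0,0],"grip":0.008},{"linear":[0,0,0],"delta_rot":[0,0,0],"grip":0.008}]' --newtons 25

```text
t: 8.5
tool_pos: [0.5987, -0.0128, 0.2935]
tool_rot: [2.36, 2.069, 0.003]
contact_force: [0.8, 2.2, 3.7]
opening: 0.0107
grip_force: 24.7
```

```bash
python3 - <<'E'
from h import *
ob()
o=ctrl.get_obs();R=Ro.from_rotvec(o["tool_rot"]).as_matrix(); print((Rz.T@R).round(3))
B=lambda a:np.array([95-228*np.cos(a)+4*np.sin(a),100+228*np.sin(a)+4*np.cos(a)])/1000
a0=np.radians(63); p=B(a0)
for l in(.2,.4,.6,.75,.9,.96,1.06,1.1): print(l,(B(a0-l)-B(a0)).round(4))
E
```

```text
t 8.5 F [0.76 2.22 3.66] open 0.0107 p [ 0.5987 -0.0128  0.2935] casexyz [-0.0026  0.0019  0.2935]
[[ 0.     1.     0.004]
 [ 1.    -0.    -0.001]
 [-0.001  0.004 -1.   ]]
0.2 [-0.0387 -0.0239]
0.4 [-0.0719 -0.0551]
0.6 [-0.0983 -0.0922]
0.75 [-0.1129 -0.1231]
0.9 [-0.1227 -0.1558]
0.96 [-0.1253 -0.1693]
1.06 [-0.1277 -0.192 ]
1.1 [-0.1281 -0.2011]
```

>>> jog_arm --steps '[{"linear":[0,-0.005,0.0028],"delta_rot":[0,0,0],"grip":0.008},{"linear":[0,-0.005,0.0028],"delta_rot":[0,0,0],"grip":0.008},{"linear":[0,-0.005,0.0028],"delta_rot":[0,0,0],"grip":0.008},{"linear":[0,-0.005,0.0028],"delta_rot":[0,0,0],"grip":0.008},{"linear":[0,-0.0047,0.0032],"delta_rot":[0,0,0],"grip":0.008},{"linear":[0,-0.0047,0.0032],"delta_rot":[0,0,0],"grip":0.008},{"linear":[0,-0.0047,0.0032],"delta_rot":[0,0,0],"grip":0.008},{"linear":[0,-0.0047,0.0032],"delta_rot":[0,0,0],"grip":0.008}]'

```text
t: 9.3
tool_pos: [0.559, -0.0074, 0.2681]
tool_rot: [2.362, 2.071, 0.0]
contact_force: [-1.0, 4.4, 4.4]
opening: 0.0113
grip_force: 25.5
```

```bash
python3 - <<'E'
from h import *
ob()
E
```

```text
t 9.3 F [-0.98  4.43  4.4 ] open 0.0113 p [ 0.559  -0.0074  0.2681] casexyz [-0.0427  0.0021  0.2681]
```

>>> jog_arm --steps '[{"linear":[0,-0.0043,0.0037],"delta_rot":[0,0,0],"grip":0.008},{"linear":[0,-0.0043,0.0037],"delta_rot":[0,0,0],"grip":0.008},{"linear":[0,-0.0043,0.0037],"delta_rot":[0,0,0],"grip":0.008},{"linear":[0,-0.0043,0.0037],"delta_rot":[0,0,0],"grip":0.008},{"linear":[0,-0.004,0.0041],"delta_rot":[0,0,0],"grip":0.008},{"linear":[0,-0.004,0.0041],"delta_rot":[0,0,0],"grip":0.008},{"linear":[0,-0.004,0.0041],"delta_rot":[0,0,0],"grip":0.008},{"linear":[0,-0.004,0.0041],"delta_rot":[0,0,0],"grip":0.008}]'

```text
t: 10.1
tool_pos: [0.5256, -0.0028, 0.2357]
tool_rot: [-2.361, -2.071, 0.001]
contact_force: [-0.5, 5.4, 2.2]
opening: 0.0108
grip_force: 25.8
```

>>> jog_arm --steps '[{"linear":[0,-0.0035,0.0045],"delta_rot":[0,0,0],"grip":0.008},{"linear":[0,-0.0035,0.0045],"delta_rot":[0,0,0],"grip":0.008},{"linear":[0,-0.0035,0.0045],"delta_rot":[0,0,0],"grip":0.008},{"linear":[0,-0.0035,0.0045],"delta_rot":[0,0,0],"grip":0.008},{"linear":[0,-0.003,0.0048],"delta_rot":[0,0,0],"grip":0.008},{"linear":[0,-0.003,0.0048],"delta_rot":[0,0,0],"grip":0.008},{"linear":[0,-0.003,0.0048],"delta_rot":[0,0,0],"grip":0.008},{"linear":[0,-0.003,0.0048],"delta_rot":[0,0,0],"grip":0.008}]'

```text
t: 10.9
tool_pos: [0.4996, 0.0008, 0.1978]
tool_rot: [-2.36, -2.07, 0.001]
contact_force: [0.8, 6.6, 1.7]
opening: 0.0108
grip_force: 26.4
```

```bash
python3 - <<'E'
from h import *
ob()
o=ctrl.get_obs(); c=Rz.T@(o["tool_pos"]-C); h=np.array([.095,.1]); 
B=lambda a:np.array([95-228*np.cos(a)+4*np.sin(a),100+228*np.sin(a)+4*np.cos(a)])/1000
a=np.radians(63)-.6; print("bar exp",B(a).round(4))
E
```

```text
t 10.9 F [0.79 6.64 1.71] open 0.0108 p [0.4996 0.0008 0.1978] casexyz [-0.1026  0.0025  0.1978]
bar exp [-0.1032  0.2127]
```

>>> jog_arm --steps '[{"linear":[0.0003,-0.0026,0.005],"delta_rot":[0,0,0],"grip":0.008},{"linear":[0.0003,-0.0026,0.005],"delta_rot":[0,0,0],"grip":0.008},{"linear":[0.0003,-0.0026,0.005],"delta_rot":[0,0,0],"grip":0.008},{"linear":[0.0003,-0.0023,0.0053],"delta_rot":[0,0,0],"grip":0.008},{"linear":[0.0003,-0.0023,0.0053],"delta_rot":[0,0,0],"grip":0.008},{"linear":[0.0003,-0.0023,0.0053],"delta_rot":[0,0,0],"grip":0.008}]'

```text
t: 11.5
tool_pos: [0.4856, 0.0029, 0.1675]
tool_rot: [2.362, 2.07, -0.005]
contact_force: [-3.4, 1.2, 0.8]
opening: 0.0113
grip_force: 26.9
```

>>> jog_arm --steps '[{"linear":[0,-0.0018,0.0054],"delta_rot":[0,0,0],"grip":0.008},{"linear":[0,-0.0018,0.0054],"delta_rot":[0,0,0],"grip":0.008},{"linear":[0,-0.0018,0.0054],"delta_rot":[0,0,0],"grip":0.008},{"linear":[0,-0.0014,0.0055],"delta_rot":[0,0,0],"grip":0.008},{"linear":[0,-0.0014,0.0055],"delta_rot":[0,0,0],"grip":0.008},{"linear":[0,0,0],"delta_rot":[0,0,0],"grip":0.008}]'

```text
t: 12.1
tool_pos: [0.4766, 0.0041, 0.1391]
tool_rot: [-2.362, -2.07, 0.006]
contact_force: [-3.8, 0.9, -3.3]
opening: 0.0108
grip_force: 26.9
```

```bash
python3 - <<'E'
from h import *
ob()
im,d,K,Dd,Rc,tc=cam("side")
hsv=cv2.cvtColor(im,cv2.COLOR_RGB2HSV);H,S,V=[hsv[...,i].astype(int) for i in range(3)]
mk=(H>=22)&(H<35)&(S>160)&(V>90)
P=pts(d,K,Dd,Rc,tc,mk);c=(P-C)@Rz;c=c[(c[:,2]>.09)&(abs(c[:,1])<.08)&(c[:,0]<-.05)&(c[:,0]>-.2)]; print(len(c),np.percentile(c,[2,50,98],axis=0).round(4).tolist())
mb=(H>100)&(H<125)&(S>120)
P=pts(d,K,Dd,Rc,tc,mb);c=(P-C)@Rz;c=c[(c[:,2]>.09)&(abs(c[:,1])<.12)&(c[:,0]<.1)&(c[:,0]>-.1)]
A=np.c_[c[:,:2],np.ones(len(c))];s=np.linalg.lstsq(A,c[:,2],rcond=None)[0];r=c[:,2]-A@s;k=abs(r)<.01
s=np.linalg.lstsq(A[k],c[k,2],rcond=None)[0];print("plane",s.round(4),"lid deg",np.degrees(np.arctan(s[0])),"lid",np.radians(63)+np.arctan(s[0]),k.sum(),len(k))
E
```

```text
t 12.1 F [-3.82  0.9  -3.34] open 0.0108 p [0.4766 0.0041 0.1391] casexyz [-0.1258  0.0027  0.1391]
29 [[-0.1363, -0.0477, 0.1568], [-0.1284, -0.0056, 0.1621], [-0.1217, 0.0151, 0.195]]
plane [-0.2387 -0.0006  0.1294] lid deg -13.424231697399893 lid 0.8652603860862124 2647 2647
```

>>> jog_arm --steps '[{"linear":[0,-0.001,0.004],"delta_rot":[0,0,0],"grip":0.008},{"linear":[0,-0.001,0.004],"delta_rot":[0,0,0],"grip":0.008},{"linear":[0,-0.0008,0.004],"delta_rot":[0,0,0],"grip":0.008},{"linear":[0,-0.0008,0.004],"delta_rot":[0,0,0],"grip":0.008},{"linear":[0,0,0],"delta_rot":[0,0,0],"grip":0.008}]'

```text
t: 12.65
tool_pos: [0.4734, 0.0046, 0.124]
tool_rot: [-2.362, -2.071, 0.006]
contact_force: [-4.7, 0.3, -2.4]
opening: 0.0111
grip_force: 27.2
```

>>> jog_arm --steps '[{"linear":[0,-0.0003,0.002],"delta_rot":[0,0,0],"grip":0.008},{"linear":[0,-0.0003,0.002],"delta_rot":[0,0,0],"grip":0.008},{"linear":[0,0,0],"delta_rot":[0,0,0],"grip":0.008}]'

```text
t: 12.95
tool_pos: [0.4728, 0.0047, 0.1202]
tool_rot: [-2.362, -2.071, 0.006]
contact_force: [-6.5, 0.2, -0.7]
opening: 0.0107
grip_force: 27.5
```

>>> jog_arm --steps '[{"linear":[0,-0.0003,0.002],"delta_rot":[0,0,0],"grip":0.008},{"linear":[0,-0.0003,0.002],"delta_rot":[0,0,0],"grip":0.008},{"linear":[0,0,0],"delta_rot":[0,0,0],"grip":0.008}]'

```text
t: 13.25
tool_pos: [0.4722, 0.0048, 0.1162]
tool_rot: [-2.362, -2.071, 0.006]
contact_force: [-6.7, 0.5, -1.2]
opening: 0.0109
grip_force: 27.5
```

>>> jog_arm --steps '[{"linear":[0,-0.0008,0.0015],"delta_rot":[0,0,0],"grip":0.008},{"linear":[0,-0.0008,0.0015],"delta_rot":[0,0,0],"grip":0.008},{"linear":[0,0,0],"delta_rot":[0,0,0],"grip":0.008}]'

```text
t: 13.55
tool_pos: [0.4719, 0.0048, 0.1139]
tool_rot: [2.361, 2.07, -0.002]
contact_force: [-2.2, -1.1, -2.1]
opening: 0.0107
grip_force: 27.4
```

>>> jog_arm --steps '[{"linear":[0,-0.0006,0.0015],"delta_rot":[0,0,0],"grip":0.008},{"linear":[0,-0.0006,0.0015],"delta_rot":[0,0,0],"grip":0.008},{"linear":[0,0,0],"delta_rot":[0,0,0],"grip":0.008}]'

```text
t: 13.85
tool_pos: [0.4716, 0.0049, 0.1114]
tool_rot: [2.36, 2.069, 0.001]
contact_force: [1.9, -2.1, -0.9]
opening: 0.0105
grip_force: 27.4
```

>>> jog_arm --steps '[{"linear":[0,-0.0003,0.0015],"delta_rot":[0,0,0],"grip":0.008},{"linear":[0,-0.0003,0.0015],"delta_rot":[0,0,0],"grip":0.008},{"linear":[0,0,0],"delta_rot":[0,0,0],"grip":0.008}]'

```text
t: 14.15
tool_pos: [0.4712, 0.005, 0.1084]
tool_rot: [2.36, 2.068, 0.001]
contact_force: [4.2, -2.7, -2.0]
opening: 0.0109
grip_force: 27.3
```

>>> jog_arm --steps '[{"linear":[0,0.0002,0.0015],"delta_rot":[0,0,0],"grip":0.008},{"linear":[0,0.0002,0.0015],"delta_rot":[0,0,0],"grip":0.008},{"linear":[0,0,0],"delta_rot":[0,0,0],"grip":0.008}]'

```text
t: 14.45
tool_pos: [0.4708, 0.0051, 0.1053]
tool_rot: [2.361, 2.07, -0.001]
contact_force: [2.6, -2.9, 1.4]
opening: 0.011
grip_force: 27.6
```

>>> jog_arm --steps '[{"linear":[0,0,0.0015],"delta_rot":[0,0,0],"grip":0.008},{"linear":[0,0,0.0015],"delta_rot":[0,0,0],"grip":0.008},{"linear":[0,0,0],"delta_rot":[0,0,0],"grip":0.008}]'

```text
t: 14.75
tool_pos: [0.4706, 0.0051, 0.1025]
tool_rot: [2.361, 2.07, -0.002]
contact_force: [1.4, -4.6, 2.7]
opening: 0.0112
grip_force: 27.7
```

```bash
cat >> h.py <<'E'
def lid():
    im,d,K,Dd,Rc,tc=cam("side")
    hsv=cv2.cvtColor(im,cv2.COLOR_RGB2HSV);H,S,V=[hsv[...,i].astype(int) for i in range(3)]
    P=pts(d,K,Dd,Rc,tc,(H>100)&(H<125)&(S>120));c=(P-C)@Rz;c=c[(c[:,2]>.09)&(abs(c[:,1])<.12)&(c[:,0]<.09)&(c[:,0]>-.09)]
    A=np.c_[c[:,:2],np.ones(len(c))];s=np.linalg.lstsq(A,c[:,2],rcond=None)[0]
    print("plane",s.round(4),"lid",np.radians(63)+np.arctan(s[0]),len(c),"press pt z",s[2]-.077*s[0])
E
python3 -c "
from h import *
ob();lid()"
```

```text
t 14.75 F [ 1.43 -4.58  2.73] open 0.0112 p [0.4706 0.0051 0.1025] casexyz [-0.132   0.0029  0.1025]
plane [-0.0745  0.0002  0.1138] lid 1.025239302746298 3009 press pt z 0.11951618791062399
```

>>> jog_arm --steps '[{"linear":[0,0,0.001],"delta_rot":[0,0,0],"grip":0.008},{"linear":[0,0,0.001],"delta_rot":[0,0,0],"grip":0.008},{"linear":[0,0,0],"delta_rot":[0,0,0],"grip":0.008}]'

```text
t: 15.1
tool_pos: [0.4703, 0.0052, 0.0997]
tool_rot: [2.361, 2.07, -0.002]
contact_force: [2.3, -6.0, 0.3]
opening: 0.0111
grip_force: 27.5
```

>>> jog_arm --steps '[{"linear":[0,0,0.001],"delta_rot":[0,0,0],"grip":0.008},{"linear":[0,0,0.001],"delta_rot":[0,0,0],"grip":0.008},{"linear":[0,0,0],"delta_rot":[0,0,0],"grip":0.008}]'

```text
t: 15.4
tool_pos: [0.4701, 0.0052, 0.0971]
tool_rot: [2.362, 2.07, -0.002]
contact_force: [4.0, -5.3, -3.0]
opening: 0.0112
grip_force: 27.2
```

>>> jog_arm --steps '[{"linear":[0,0,0.001],"delta_rot":[0,0,0],"grip":0.008},{"linear":[0,0,0.001],"delta_rot":[0,0,0],"grip":0.008},{"linear":[0,0,0],"delta_rot":[0,0,0],"grip":0.008}]'

```text
t: 15.7
tool_pos: [0.4699, 0.0053, 0.0947]
tool_rot: [2.362, 2.071, -0.003]
contact_force: [4.7, -4.7, -5.3]
opening: 0.0109
grip_force: 27.0
```

```bash
python3 -c "
from h import *
ob();lid()"
```

```text
t 15.7 F [ 4.72 -4.68 -5.26] open 0.0109 p [0.4699 0.0053 0.0947] casexyz [-0.1326  0.003   0.0947]
plane [-0.0403 -0.0013  0.1105] lid 1.0592816261489402 3081 press pt z 0.11356570357952177
```

The lid now pulls the tool down (Fz −5 N), so the roller seems to be past its peak. I continue gently.

>>> jog_arm --steps '[{"linear":[0,0,0.0005],"delta_rot":[0,0,0],"grip":0.008},{"linear":[0,0,0.0005],"delta_rot":[0,0,0],"grip":0.008},{"linear":[0,0,0],"delta_rot":[0,0,0],"grip":0.008}]'

```text
t: 16.05
tool_pos: [0.4699, 0.0053, 0.0941]
tool_rot: [2.362, 2.071, -0.003]
contact_force: [2.8, -5.4, -0.3]
opening: 0.0107
grip_force: 27.3
```

>>> jog_arm --steps '[{"linear":[0,0,0.0005],"delta_rot":[0,0,0],"grip":0.008},{"linear":[0,0,0.0005],"delta_rot":[0,0,0],"grip":0.008},{"linear":[0,0,0],"delta_rot":[0,0,0],"grip":0.008}]'

```text
t: 16.35
tool_pos: [0.4699, 0.0053, 0.0936]
tool_rot: [2.362, 2.071, -0.003]
contact_force: [0.3, -4.7, 0.5]
opening: 0.0111
grip_force: 27.5
```

>>> jog_arm --steps '[{"linear":[0,0,0],"delta_rot":[0,0,0],"grip":0.016},{"linear":[0,0,0],"delta_rot":[0,0,0],"grip":0.024},{"linear":[0,0,0],"delta_rot":[0,0,0],"grip":0.03},{"linear":[0,0,0],"delta_rot":[0,0,0],"grip":0.03},{"linear":[0,0,-0.02],"delta_rot":[0,0,0],"grip":0.03},{"linear":[0,0,-0.04],"delta_rot":[0,0,0],"grip":0.03},{"linear":[0,0,-0.04],"delta_rot":[0,0,0],"grip":0.03},{"linear":[0,0,0],"delta_rot":[0,0,0],"grip":0},{"linear":[0,0,0],"delta_rot":[0,0,0],"grip":0}]'

```text
t: 17.25
tool_pos: [0.471, 0.0055, 0.1953]
tool_rot: [2.36, 2.07, 0.001]
contact_force: [-0.6, -0.5, -0.9]
opening: 0.0014
grip_force: 0.0
```

```bash
python3 - <<'E'
from h import *
ob();lid();lid()
R=Rt(0); go(W(-.077,0,.135),R)
im=ctrl.get_image("side")[0]; cv2.imwrite("pics/s5.png",cv2.resize(im[100:300,150:350,::-1],None,fx=3,fy=3,interpolation=cv2.INTER_CUBIC))
E
```

```text
t 17.25 F [-0.6  -0.46 -0.88] open 0.0014 p [0.471  0.0055 0.1953] casexyz [-0.1315  0.0034  0.1953]
plane [-0.0342 -0.0003  0.11  ] lid 1.0654022878886065 3246 press pt z 0.11260305007191232
plane [-0.0336 -0.0008  0.1099] lid 1.0659950112089451 3235 press pt z 0.11249987278797086
rot [-0.14  0.07 -0.01] lin(after rot, target tool axes) [-0.0034  0.056   0.0576] lin now axes [-0.0033  0.0562  0.0574] world [ 0.0551 -0.0107 -0.0576]
```

View pics/s5.png

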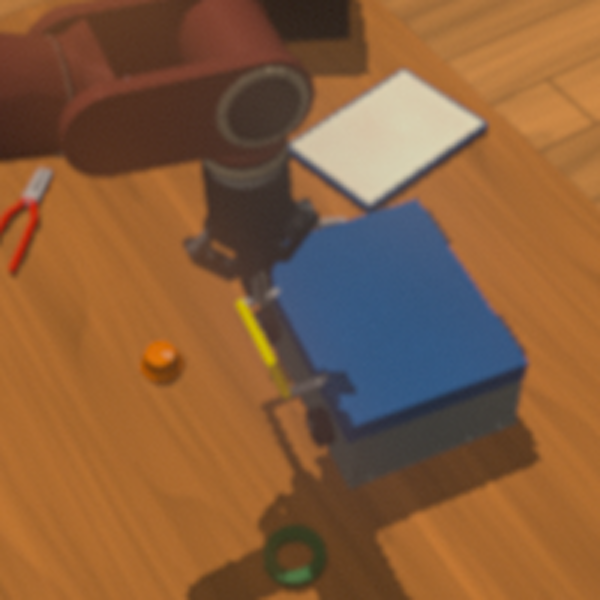

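The side view shows the blue lid flat on the case, with the bar at (265,345) in the crop; the lid angle is about 1.066. I press gently above the catch to confirm the snap.

>>> jog_arm --steps '[{"linear":[-0.0015,0.028,0],"delta_rot":[0,0,0],"grip":0},{"linear":[-0.0015,0.028,0],"delta_rot":[0,0,0],"grip":0},{"linear":[0,0,0.03],"delta_rot":[0,0,0],"grip":0},{"linear":[0,0,0.03],"delta_rot":[0,0,0],"grip":0},{"linear":[0,0,0.01],"delta_rot":[0,0,0],"grip":0},{"linear":[0,0,0.005],"delta_rot":[0,0,0],"grip":0},{"linear":[0,0,0],"delta_rot":[0,0,0],"grip":0},{"linear":[0,0,0],"delta_rot":[0,0,0],"grip":0}]'

```text
t: 18.2
tool_pos: [0.5263, -0.0051, 0.1204]
tool_rot: [2.36, 2.069, 0.0]
contact_force: [-0.4, 0.6, 0.2]
opening: -0.0003
grip_force: 0.0
```

>>> jog_arm --steps '[{"linear":[0,0,0.001],"delta_rot":[0,0,0],"grip":0},{"linear":[0,0,0.001],"delta_rot":[0,0,0],"grip":0},{"linear":[0,0,0.001],"delta_rot":[0,0,0],"grip":0},{"linear":[0,0,0],"delta_rot":[0,0,0],"grip":0}]'

```text
t: 18.6
tool_pos: [0.5255, -0.005, 0.1161]
tool_rot: [2.361, 2.07, -0.002]
contact_force: [-0.1, 0.4, -1.0]
opening: 0.0001
grip_force: 0.0
```

>>> jog_arm --steps '[{"linear":[0,0,0.001],"delta_rot":[0,0,0],"grip":0},{"linear":[0,0,0.001],"delta_rot":[0,0,0],"grip":0},{"linear":[0,0,0],"delta_rot":[0,0,0],"grip":0}]'

```text
t: 18.9
tool_pos: [0.5254, -0.005, 0.1139]
tool_rot: [2.362, 2.071, -0.002]
contact_force: [0.5, 0.9, 0.1]
opening: 0.0002
grip_force: 0.0
```

>>> jog_arm --steps '[{"linear":[0,0,0.001],"delta_rot":[0,0,0],"grip":0},{"linear":[0,0,0],"delta_rot":[0,0,0],"grip":0}]'

```text
t: 19.1
tool_pos: [0.5256, -0.0049, 0.1134]
tool_rot: [2.362, 2.071, -0.002]
contact_force: [-1.7, 0.7, 3.2]
opening: -0.0001
grip_force: 1.6
```

>>> jog_arm --steps '[{"linear":[0,0,0.001],"delta_rot":[0,0,0],"grip":0},{"linear":[0,0,0],"delta_rot":[0,0,0],"grip":0}]'

```text
t: 19.3
tool_pos: [0.5255, -0.005, 0.1128]
tool_rot: [2.362, 2.071, -0.002]
contact_force: [-2.4, 0.1, 6.3]
opening: 0.0
grip_force: 3.0
```

>>> jog_arm --steps '[{"linear":[0,0,0.0005],"delta_rot":[0,0,0],"grip":0},{"linear":[0,0,0],"delta_rot":[0,0,0],"grip":0}]'

```text
t: 19.5
tool_pos: [0.5255, -0.005, 0.1127]
tool_rot: [2.362, 2.071, -0.002]
contact_force: [-4.6, -0.2, 7.8]
opening: 0.0002
grip_force: 3.9
```

>>> jog_arm --steps '[{"linear":[0,0,0.001],"delta_rot":[0,0,0],"grip":0},{"linear":[0,0,0],"delta_rot":[0,0,0],"grip":0}]'

```text
t: 19.7
tool_pos: [0.5256, -0.005, 0.1124]
tool_rot: [2.362, 2.071, -0.003]
contact_force: [-6.8, 0.7, 11.7]
opening: -0.0
grip_force: 5.7
```

>>> jog_arm --steps '[{"linear":[0,0,0.0005],"delta_rot":[0,0,0],"grip":0},{"linear":[0,0,0],"delta_rot":[0,0,0],"grip":0}]'

```text
t: 19.9
tool_pos: [0.5256, -0.005, 0.1123]
tool_rot: [2.362, 2.071, -0.003]
contact_force: [-7.8, 0.6, 12.8]
opening: 0.0002
grip_force: 6.7
```

The press is as stiff as the buffer (about 13 N/mm) with nothing left to snap, so the lid is shut. I retract.

>>> jog_arm --steps '[{"linear":[0,0,-0.005],"delta_rot":[0,0,0],"grip":0},{"linear":[0,0,-0.03],"delta_rot":[0,0,0],"grip":0},{"linear":[0,0,-0.05],"delta_rot":[0,0,0],"grip":0},{"linear":[0,0,-0.05],"delta_rot":[0,0,0],"grip":0},{"linear":[0,0,0],"delta_rot":[0,0,0],"grip":0},{"linear":[0,0,0],"delta_rot":[0,0,0],"grip":0}]'

```text
t: 20.5
tool_pos: [0.5265, -0.0049, 0.2467]
tool_rot: [2.359, 2.068, 0.002]
contact_force: [0.5, 0.1, -0.0]
opening: 0.0003
grip_force: 0.0
```

```bash
python3 - <<'E'
from h import *
ob();lid();lid()
a=np.load("top.npz")["im"].astype(int);b=ctrl.get_image("top")[0].astype(int)
df=(abs(a-b).max(2)>60).astype(np.uint8)
n,_,s,_=cv2.connectedComponentsWithStats(cv2.morphologyEx(df,cv2.MORPH_CLOSE,np.ones((5,5))))
print([r.tolist() for r in s[1:] if r[4]>12])
E
```

```text
t 20.5 F [ 0.48  0.09 -0.01] open 0.0003 p [ 0.5265 -0.0049  0.2467] casexyz [-0.0752  0.0003  0.2467]
plane [-0.0309 -0.0007  0.1097] lid 1.068711539503597 3003 press pt z 0.11203096218586076
plane [-0.0317 -0.0007  0.1096] lid 1.0679049506704872 3026 press pt z 0.11208487398864479
[[119, 150, 225, 234, 16553], [304, 171, 24, 34, 394], [297, 247, 5, 9, 42], [0, 292, 8, 6, 38], [0, 317, 51, 67, 1418], [240, 364, 31, 20, 279], [206, 373, 8, 11, 60]]
```

```bash
python3 -c "
from station import ctrl
print(ctrl.finish_job())"
```

```text
the job is handed in; nothing more can be done
None
```

The stay is unlocked and the lid was lowered by its bar; by the force and camera readings it has snapped shut on its catch. The arm was clear when I handed the job in at about 21 s, with no verdict returned. I never saw the snap directly, and the other items showed no clear movement in the top view, though the arm hid part of it.

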